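# Seat the knurled collar on the spindle head

## Task

Pull the knurled aluminium collar straight up off its parking rest against the two spring balls, put it over the steel nose of the blue spindle head and turn it until the hidden keyways drop over the cross pin. Then push it fully home against the spring, flush on the shoulder, and finish while still holding it pushed home with the gripper, so that a colleague can tighten the lock screw. Do not drop the collar on the bench, and leave the other things on the bench where they are.

Things in the scene. Friction and masses are not known exactly. Their poses are not given: they have to be found in the camera images.
- collar: Loose knurled aluminium collar, 0.2 kg, 60 mm tall, upright on its rest at any yaw: knurled body 44 mm across (grip its upper half; the top 23 mm is solid), 52 mm flange 6 mm thick at the bottom. Bore from below 25 mm wide, 37 mm deep. Two keyways in the bore wall, along its own +x and -x, 11 mm wide, from the underside 14 mm up. Origin: centre of the underside; z up the axis.
- collar_top (a point): Centre of the collar's top face, 60 mm above its underside; x and y as the collar's. The keyways cannot be seen from above, but on this face a red dot 16 mm from the centre stands over each (+x and -x).
- rest: Fixed wooden parking rest, 90 x 120 mm, top 30 mm above the bench; origin under its centre. A 20 mm stub post 24 mm tall stands in the collar's bore. Dark posts 18 mm tall on its +y and -y sides, 34 mm from the axis, carry brass spring balls that snap over the flange: they let go at a straight upward pull of about 10 N, within 10 mm. Keep fingertips 20 mm above the wood.
- head: Fixed blue spindle head, 120 x 120 x 50 mm; origin under its centre. On top: the vertical spindle, a dark round shoulder 64 mm across and a 22 mm domed steel nose rising 35 mm over it, oiled. A brass cross pin 6 mm thick sticks out 5.5 mm on two opposite sides of the nose. The pin's direction is not given: it lies within 35 degrees either way of the head's x axis.
- seat (a point): Centre of the shoulder's upper face, on the spindle axis, 62 mm above the bench: the collar's origin lies here when home. z up; x, y as the head's. The pin's top is 12 mm above; a collar whose keyways miss the pin stops on it with its flange's underside 11 mm above the shoulder; with the keyways within about 8 degrees of the pin (half a turn is the same) it goes down over it.
- plunger (a joint): Brass sprung plunger, 10 mm thick, in the tip of the nose: 0 when out (tip 43 mm above the shoulder), grows in m as it is pushed down. The collar's bore meets it when the underside is 6 mm above the shoulder; 0.006 when home. It pushes back with 4 N at first and 9 N at home, so a collar let go of springs back up 6 mm.
- spool: White reel of copper wire, 44 mm across, 32 mm tall, standing on its end; origin under its centre. To be left alone.
- screwdriver: Screwdriver lying flat; origin at its underside near the middle. To be left alone.
- hammer: Small hammer lying flat; origin at its underside near the middle. To be left alone.
- jar: Glass jar with a brass lid, 56 mm across, 70 mm tall, standing; origin under its centre. To be left alone.
- bench_block: Square steel bench block, 70 x 70 x 22 mm, lying flat; origin under its centre. To be left alone.
- calipers: Steel calipers with a grey display, 150 mm long, lying flat; origin at the underside of the middle of the beam. To be left alone.
- punches: Two steel punches side by side in a brass clip, 90 mm long, 13 mm high, lying along their x axis; origin under their centre. To be left alone.
Mind the look-alikes: they are no part of the job. Of the things that look like the head, the largest one is meant.

How it is judged (in metres and radians):
On the way, in this order (a step that is already met when the one before it is completed fails the run):
1. the collar has been pulled up off its rest, clear of the spring balls (z of collar in the frame of rest above 0.06 m), for 0.1 s.
2. the collar is on the nose and its keyways have dropped over the cross pin (z of collar in the frame of seat below 0.0085 m and horizontal distance between collar and seat below 0.004 m and angle between collar's own z axis and vertical below 0.1 rad), for 0.1 s.
At the end, for the whole second after the job is handed in: The program has finished with the gripper still holding the collar (over 3 N of contact) and pushing it home: underside within 2 mm of the shoulder, axis within 3 mm of the spindle's, tilted less than 0.06 rad, plunger pushed in more than 4 mm, at rest, and this lasts through the final second (z of collar in the frame of seat between -0.003 and 0.002 m and horizontal distance between collar and seat below 0.003 m and angle between collar's own z axis and vertical below 0.06 rad and value of joint plunger above 0.004 m and contact force between the fingers and collar above 3 N and linear speed of collar below 0.02 m/s); the arm keeps its last pose, push and grip.
It fails at once if the collar is dropped onto the bench (height (world z) of collar below 0.02 m).
It fails at once if another thing on the bench is moved by more than 30 mm (distance of any of spool, screwdriver, hammer, jar, bench_block, calipers, punches from where it was at the start of the episode above 0.03 m).
It also fails if it takes over 48 s, if anything falls off the work surface, if the arm or the gripper's body presses on something with over 40 N, if the wrist force passes 120 N, or if a joint passes its speed limit or range.

## Robot

A 6-joint arm with a two-finger parallel gripper is mounted at the origin on the work surface. World frame = base frame: x ahead of the robot, y to its left, z up, the work surface at z = 0. Lengths are in mm, angles in degrees, forces in N, time in s.
With the tool pointing down it reaches from about 350 to 850 mm from the base axis. Payload 8.1 kg.
Tool frame: the origin (TCP) lies at the centre of the arm's flange, where the gripper is bolted on; the fingertips stand 173 mm ahead of it and the grasp point (between the pads) lies 155 mm ahead of it; z points along the fingers, y is the line along which they close (so a half turn about z gives the same grasp; the last joint's range is limited). The gripper opens to 85 mm and grips with 20 to 120 N. Pads are 22 mm wide; open, the fingers measure 114 mm over their backs; the gripper's body (76 mm by 85 mm) begins 54 mm behind the grasp point. The pads swing forward as they close: fully open they stand 13 mm farther back than shut.
Start: joints at [62.143, 7.471, 85.268, -0, 87.261, -4.893], TCP at [234.073, 552.464, 404.692] pointing down, gripper open.
Joint ranges: [-169.43, 169.43], [-51.17, 129.36], [1.28, 143.12], [-76.62, 256.62], [0, 156.53], [-152.29, 152.29]. Speed limits (degrees/s): [136.94, 136.94, 159.86, 180, 180, 180].

## Interface

Orientations are given as [roll, pitch, yaw] about the fixed x, y, z axes, in that order (R = Rz(yaw) Ry(pitch) Rx(roll)).
In Python, from bench import * gives the robot as it stands.
- The arm moves only by the shell command python3 -m jog 'ROWS' [FORCE]. ROWS is text: rows parted by semicolons, each of 7 numbers parted by spaces: the shift along the tool's x, y, z scaled (see below), then the turn, a rotation vector about the tool's x, y, z scaled (see below), then the closure, from -1 (fully open) to 1 (shut). In form: tx ty tz wx wy wz hand; .... A call has 1 to 5 rows; each row shifts and turns the commanded pose from where the row before left it, along the tool's axes as they then stand; what a row does not reach is not made up. The controller multiplies each number of a shift by 0.1 m and each number of a turn by 60 degrees. A row lasts 1/8 s, in which the tool goes at most 62.5 mm and 10.7 degrees, less where a joint would pass 70% of its speed; a pose out of reach is approached as far as the arm can. A call with a number of a shift or a turn outside -1 to 1 is refused whole. A call with a gripper value outside its range is refused whole. The fingers move at their own pace and stop on an object; FORCE is the grip in N (left out, the last holds). Time passes only in rows, so rows that do not move let the fingers close. It gives the time, the measured TCP pose, the force, the opening and the grip force at its end, in the units of the state.
- sense(): the state, without advancing time (a new reading comes with each control period).
- snapshot(name): name is "scene" or "top"; returns a dict with "img" (400x640x3 uint8, red, green, blue), "fx", "fy", "cx", "cy" (pixels), "extrinsics" (4x4, takes a point from camera to world coordinates). Camera axes: x right, y down, z forward; pixel columns grow to the right and rows downward; lengths in mm; the calibration is good to about 2 mm. A picture is of the moment at which its call begins. There is no depth.
- hand_in(): hands the job in; it is judged then, once.
The state is a dict: "time": time; "joint_pos": joint angles; "qd": joint speeds; "joint_efforts": joint torques, N m; "tool_pos": TCP position; "tcp_rot": TCP orientation; "ft_force": force on the tool from outside, world axes, zero at the start; "wrist_torque": the same for the moment, N m; "finger_gap": finger opening in mm; "grip_force": force on a finger pad.
Only numpy, scipy, OpenCV 4.12 (cv2) and the standard library are available. Lean on these libraries where they do the work, as an engineer would, in place of code of your own. Each camera call takes 0.05 s, during which the arm holds its last target. There are 200 camera calls.

## Working session

There is one attempt and no reset: what is moved stays moved. The work goes in short steps, Python scripts to look and compute and a shell command to move; the robot and the scene stay as the last step left them, time stands still between calls to the robot, and variables do not carry over. Pictures are saved under pics/ and viewed, at most 10 in all, crops included, and the job is handed in when it is done.

```bash
mkdir -p pics; ls
python3 - <<'E'
from bench import *
import cv2,numpy as np
for n in("scene","top"):
    s=snapshot(n);cv2.imwrite(f"pics/{n}0.png",s["img"][:,:,::-1])
    print(n,s["fx"],s["fy"],s["cx"],s["cy"]);print(np.round(s["extrinsics"],4).tolist())
s=sense();print(s["time"],s["tool_pos"],s["tcp_rot"],s["ft_force"],s["finger_gap"])
E
```

```text
pics
scene 414.94925706536424 414.94925706536424 317.91804424233646 204.53003939545758
[[0.1074, 0.7171, -0.6887, 1344.4585], [0.9942, -0.0721, 0.08, -57.6896], [0.0077, -0.6933, -0.7206, 955.6352], [0.0, 0.0, 0.0, 1.0]]
top 397.01252448420314 397.01252448420314 319.2249360724894 202.03231726235927
[[-0.005, -0.9817, 0.1902, 371.4376], [-0.9993, 0.0117, 0.0345, 3.5781], [-0.0361, -0.1899, -0.9811, 992.4807], [0.0, 0.0, 0.0, 1.0]]
0.1 [233.98739467 552.27211583 403.70789044] [-1.79901356e+02 -1.05004788e-02  1.57034896e+02] [ 0.04784383 -0.59103766  0.29202404] 85.30197938502246
```

View pics/scene0.png

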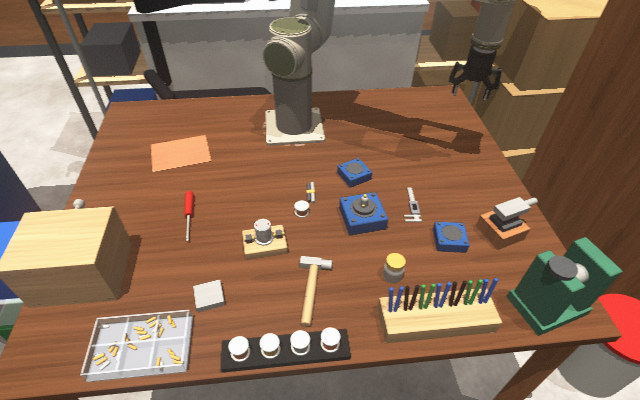

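View pics/top0.png

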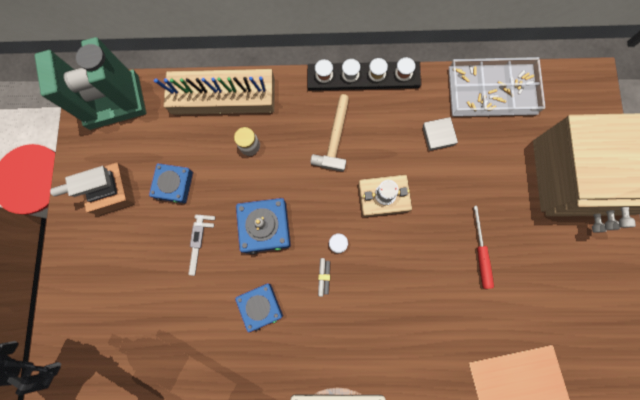

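Top view: three blue blocks, at (263,226), (170,183) and (259,307). The one at (263,226) is the largest and the only one with a steel nose, so it is the head. The collar is on its rest at (387,192). I'll confirm both in an enlarged crop.

```bash
cat > h.py <<'E'
from bench import *
import cv2,numpy as np
def ray(s,u,v,z):
    E=np.array(s["extrinsics"]);d=E[:3,:3]@[(u-s["cx"])/s["fx"],(v-s["cy"])/s["fy"],1];p=E[:3,3]
    return p+d*(z-p[2])/d[2]
def proj(s,P):
    E=np.array(s["extrinsics"]);c=E[:3,:3].T@(np.array(P)-E[:3,3])
    return np.array([s["cx"]+s["fx"]*c[0]/c[2],s["cy"]+s["fy"]*c[1]/c[2]])
def crop(s,u,v,w,h,k):
    return cv2.resize(s["img"][v:v+h,u:u+w,::-1],None,fx=k,fy=k,interpolation=cv2.INTER_CUBIC)
E
python3 - <<'E'
from h import *
t=snapshot("top");c=snapshot("scene")
a=np.hstack([crop(t,238,200,50,50,8),crop(t,362,170,50,50,8)][:2])[:, :800]
b=np.hstack([crop(c,340,185,50,37,8),crop(c,240,215,50,37,8)])
m=np.vstack([a,b]);m=cv2.resize(m,None,fx=.85,fy=.85);print(m.shape);cv2.imwrite("pics/m1.png",m)
E
```

```text
(592, 680, 3)
```

View pics/m1.png

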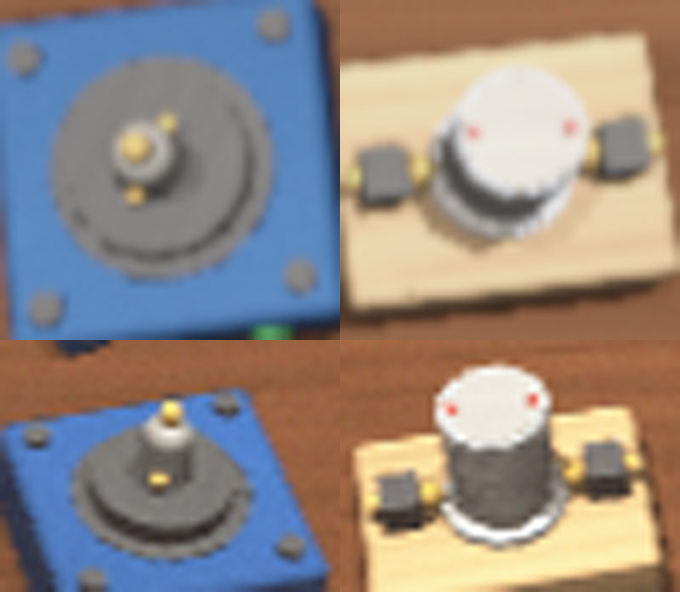

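The crop confirms it. The head has the nose, with the plunger tip at about (257,221) and pin ends at about (262.5,217.5) and (257.5,228.5). The collar's red dots are at about (381.5,189) and (395.5,188.5).

Run:
```python
from h import *
t=snapshot("top");c=snapshot("scene");k=6.8
f=lambda s,ou,ov,x,y,z:ray(s,ou+x/k-.43,ov+y/k-.43,z)[:2]
d1=f(t,362,170,474-340,132,90);d2=f(t,362,170,570-340,127,90)
e1=f(c,240,215,452-340,410-340,90);e2=f(c,240,215,532-340,401-340,90)
for a,b in((d1,d2),(e1,e2)):
    print("collar",(a+b)/2,np.linalg.norm(a-b),np.degrees(np.arctan2(*(b-a)[::-1])))
print("topface",f(t,362,170,522-340,130,90))
p1=f(t,238,200,168,122,71);p2=f(t,238,200,135,195,71)
print("pin",p1,p2,(p1+p2)/2,np.linalg.norm(p1-p2),np.degrees(np.arctan2(*(p1-p2)[::-1])))
print("tip",f(t,238,200,133,147,104),f(c,340,185,172,70,103),"shoulder",f(t,238,200,162,167,62),"scene pin",f(c,340,185,158,140,71))
# head & rest edge yaw: bolts at head top z=50
B=[f(t,238,200,*q,52) for q in((24,58),(274,24),(300,276),(46,309))];print("bolts",B,np.mean(B,0),np.degrees(np.arctan2(*(B[0]-B[3])[::-1])),np.degrees(np.arctan2(*(B[0]-B[1])[::-1])))
D=[f(t,362,170,*q,45) for q in((385-340,175),(622-340,148))];print("posts",D,np.mean(D,0),np.degrees(np.arctan2(*(D[0]-D[1])[::-1])))
s=sense();print(s["time"],s["tool_pos"],s["tcp_rot"],s["joint_pos"])
```

```text
collar [ 576.17989857 -125.07256427] 32.61618696465862 -87.68741866069226
collar [ 576.77116617 -123.70647145] 32.42762620875647 92.83467538317247
topface [ 576.00560574 -125.07369357]
pin [514.50290708 170.66758946] [489.12216253 181.56193467] [501.81253481 176.11476206] 27.620082395333505 -23.230781792128152
tip [501.05337247 176.26108953] [504.41107639 177.59891538] shoulder [500.02305357 174.05115454] scene pin [514.90161753 172.34457737]
bolts [array([541.07292535, 226.28268431]), array([552.35773876, 136.92146289]), array([462.49492893, 126.44675046]), array([451.68987212, 215.59623496])] [501.90386629 176.31178315] 6.8178007282822035 97.19739093388363
posts [array([570.37385709, -82.20458683]), array([ 579.15561949, -166.71188074])] [ 574.76473829 -124.45823378] 95.93272342423367
0.3 [234.03648305 552.40629757 404.34412684] [-1.79966459e+02 -1.27842801e-03  1.57037238e+02] [ 6.21440244e+01  7.48656471e+00  8.52873352e+01 -1.58904921e-03
  8.72596278e+01 -4.89313751e+00]
```

```bash
python3 -m jog '0 0 0 0 0 0.17 -1;0 0 0 0 0 0.17 -1;0 0 0 0 0 0.17 -1;0 0 0 0 0 0.17 -1;0 0 0 0 0 0.17 -1'; python3 -m jog '0 0 0 0 0 0.17 -1;0 0 0 0 0 0.097 -1;-0.5 0.25 0 0 0 0 -1;-0.5 0.25 0 0 0 0 -1;-0.5 0.25 0 0 0 0 -1'; python3 -m jog '-0.5 0.25 0 0 0 0 -1;-0.5 0.25 0 0 0 0 -1;-0.5 0.25 0 0 0 0 -1;-0.5 0.25 0 0 0 0 -1;-0.5 0.25 0 0 0 0 -1'; python3 -m jog '-0.5 0.25 0 0 0 0 -1;-0.5 0.25 0 0 0 0 -1;-0.5 0.25 0 0 0 0 -1;0 0 0 0 0 0 -1'
```

```text
time: 0.92
tool_pos: [234.1, 552.4, 404.6]
tcp_rot: [-180.0, 0.0, 105.7]
ft_force: [-0.0, -0.3, 0.4]
finger_gap: 85.5
grip_force: 0.0
time: 1.55
tool_pos: [309.5, 401.1, 404.6]
tcp_rot: [180.0, 0.0, 90.1]
ft_force: [0.8, -0.6, -0.3]
finger_gap: 85.2
grip_force: 0.0
time: 2.17
tool_pos: [434.6, 150.8, 405.0]
tcp_rot: [180.0, -0.0, 90.0]
ft_force: [0.3, 0.4, -0.6]
finger_gap: 85.3
grip_force: 0.0
time: 2.68
tool_pos: [510.1, -0.7, 404.5]
tcp_rot: [-180.0, 0.0, 89.7]
ft_force: [-0.2, 0.6, 0.2]
finger_gap: 85.4
grip_force: 0.0
```

```bash
python3 -m jog '-0.5 0.25 0 0 0 0 -1;-0.5 0.25 0 0 0 0 -1;-0.238 0.163 0.1 0 0 0 -1;0 0 0.4 0 0 0 -1;0 0 0 0 0 0 -1'; python3 -m jog '0 0 0.4 0 0 0 -1;0 0 0.4 0 0 0 -1;0 0 0.3 0 0 0 -1;0 0 0.13 0 0 0 -1;0 0 0 0 0 0 -1'
python3 - <<'E'
from h import *
c=snapshot("scene");t=snapshot("top")
print(sense()["tool_pos"])
cv2.imwrite("pics/g1.png",np.hstack([crop(c,225,180,80,90,5),crop(t,350,150,80,90,5)]))
E
```

```text
time: 3.3
tool_pos: [574.2, -120.2, 350.8]
tcp_rot: [-179.6, -0.1, 90.0]
ft_force: [0.5, 0.0, -0.5]
finger_gap: 85.3
grip_force: 0.0
time: 3.92
tool_pos: [575.7, -120.7, 232.3]
tcp_rot: [-180.0, -0.0, 90.1]
ft_force: [-0.0, -0.4, -0.6]
finger_gap: 85.3
grip_force: 0.0
[ 576.4338594  -121.18310062  233.79216176]
```

View pics/g1.png

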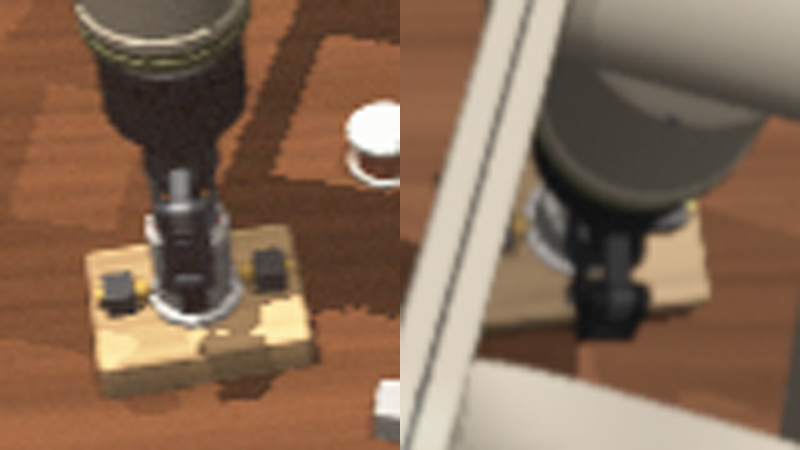

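The fingers straddle the collar with one on each side in x, clear of the posts. I'll shift y by -3.5 mm and close.

```bash
python3 -m jog '-0.035 0 0.02 0 0 0 -1;0 0 0 0 0 0 -1;0 0 0 0 0 0 1;0 0 0 0 0 0 1;0 0 0 0 0 0 1' 80; python3 -m jog '0 0 0 0 0 0 1;0 0 0 0 0 0 1;0 0 0 0 0 0 1;0 0 0 0 0 0 1'; python3 -m jog '0 0 0 0 0 0 1'
```

```text
time: 4.65
tool_pos: [575.7, -124.8, 230.1]
tcp_rot: [180.0, 0.0, 90.0]
ft_force: [-0.2, 0.8, 2.2]
finger_gap: 42.0
grip_force: 81.1
time: 5.15
tool_pos: [575.7, -124.8, 230.1]
tcp_rot: [180.0, 0.0, 90.0]
ft_force: [-1.4, -0.2, 5.7]
finger_gap: 42.2
grip_force: 81.1
time: 5.28
tool_pos: [575.7, -124.8, 230.1]
tcp_rot: [180.0, 0.0, 90.0]
ft_force: [-0.7, 0.3, 4.8]
finger_gap: 42.0
grip_force: 81.1
```

```bash
python3 -m jog '0 0 -0.04 0 0 0 1;0 0 -0.04 0 0 0 1;0 0 -0.04 0 0 0 1;0 0 -0.04 0 0 0 1;0 0 -0.1 0 0 0 1'; python3 -m jog '0 0 -0.3 0 0 0 1;0 0 -0.3 0 0 0 1;0 0 -0.3 0 0 0 1;0 0 -0.3 0 0 0 1;0 0 0 0 0 0 1'
python3 - <<'E'
from h import *
c=snapshot("scene");t=snapshot("top");s=sense();p=s["tool_pos"];print(p)
m=[]
for q in(c,t):
    u,v=proj(q,[p[0],p[1],p[2]-180]);u=int(u)-40;v=int(v)-45;print(u,v);m.append(crop(q,u,v,80,90,5))
cv2.imwrite("pics/g2.png",np.hstack(m))
E
```

```text
time: 5.9
tool_pos: [575.8, -124.8, 256.6]
tcp_rot: [180.0, 0.0, 90.0]
ft_force: [0.3, 0.1, -2.4]
finger_gap: 41.9
grip_force: 84.2
time: 6.52
tool_pos: [576.6, -125.1, 380.2]
tcp_rot: [179.6, 0.1, 90.0]
ft_force: [0.2, 0.7, -3.0]
finger_gap: 42.6
grip_force: 84.2
[ 575.54554049 -124.72363781  375.67205003]
217 151
355 132
```

View pics/g2.png

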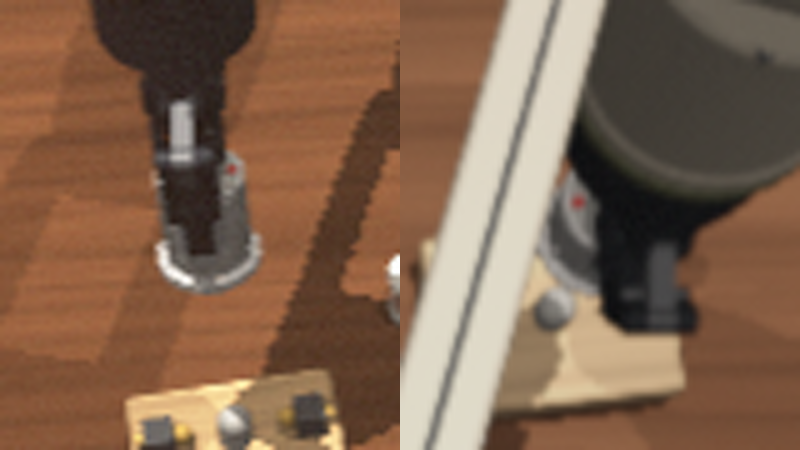

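Collar is held and clear of the rest. One dot (the +y one) is visible in both views: scene (263,184.6) and top (390.2,172).

```bash
python3 - <<'E'
from h import *
c=snapshot("scene");t=snapshot("top");p=sense()["tool_pos"];z=p[2]-140.1
for q,u,v in((c,263,184.6),(t,390.2,172)):
    d=ray(q,u,v,z)[:2]-p[:2];print(d,np.linalg.norm(d),np.degrees(np.arctan2(d[1],d[0])))
E
python3 -m jog '0.5 -0.12 0 0 0 0 1;0.5 -0.12 0 0 0 0 1;0.5 -0.12 0 0 0 0 1;0.5 -0.12 0 0 0 0 1;0.5 -0.12 0 0 0 0 1'; python3 -m jog '0.5 -0.135 0 0 0 0 1;0 0 0 0 0 -0.17 1;0 0 0 0 0 -0.17 1;0 0 0 0 0 -0.17 1;0 0 0 0 0 -0.17 1'; python3 -m jog '0 0 0 0 0 -0.17 1;0 0 0 0 0 -0.17 1;0 0 0 0 0 0 1'
```

```text
[-3.81170047 16.47482858] 16.910027713046404 103.02702748684193
[ 1.84774708 15.12579874] 15.238239950902365 83.03533236754909
time: 7.35
tool_pos: [514.5, 126.7, 373.9]
tcp_rot: [-179.9, 0.0, 90.0]
ft_force: [-0.3, 0.7, -1.8]
finger_gap: 42.2
grip_force: 84.2
time: 7.98
tool_pos: [501.5, 175.2, 373.8]
tcp_rot: [-179.8, -0.1, 131.2]
ft_force: [-0.2, -0.2, -2.8]
finger_gap: 42.3
grip_force: 84.2
time: 8.35
tool_pos: [501.6, 175.1, 374.1]
tcp_rot: [-179.9, -0.1, 151.2]
ft_force: [-0.1, 0.3, -2.3]
finger_gap: 42.2
grip_force: 84.2
```

```bash
python3 -m jog '0 0.011 0 0 0 -0.07 1;0 0 0.3 0 0 0 1;0 0 0.25 0 0 0 1;0 0 0.09 0 0 0 1;0 0 0 0 0 0 1'; python3 -m jog '0 0 0.06 0 0 0 1;0 0 0.06 0 0 0 1;0 0 0 0 0 0 1'; python3 -m jog '0 0 0.06 0 0 0 1;0 0 0.06 0 0 0 1;0 0 0.05 0 0 0 1;0 0 0 0 0 0 1'
```

```text
time: 8.98
tool_pos: [502.2, 176.1, 310.9]
tcp_rot: [-179.9, -0.1, 155.3]
ft_force: [0.1, 0.2, -2.4]
finger_gap: 42.3
grip_force: 84.2
time: 9.35
tool_pos: [502.4, 176.2, 299.4]
tcp_rot: [-180.0, -0.0, 155.4]
ft_force: [0.3, 0.8, -1.9]
finger_gap: 42.1
grip_force: 84.2
time: 9.85
tool_pos: [502.3, 176.1, 282.0]
tcp_rot: [-180.0, -0.1, 155.4]
ft_force: [-0.2, -0.3, -2.2]
finger_gap: 42.0
grip_force: 84.2
```

Run:
```python
from h import *
c=snapshot("scene");t=snapshot("top");s=sense();p=s["tool_pos"];print(p,s["ft_force"],s["wrist_torque"])
m=[]
for q in(c,t):
    u,v=proj(q,[502,176,90]);u=int(u)-40;v=int(v)-45;print(u,v);m.append(crop(q,u,v,80,90,5))
cv2.imwrite("pics/g3.png",np.hstack(m))
```

```text
[502.50283932 176.1936298  282.67219528] [ 0.80762925  0.89117126 -2.25293707] [ 0.00803556 -0.08321843 -0.00306436]
323 152
218 176
```

View pics/g3.png

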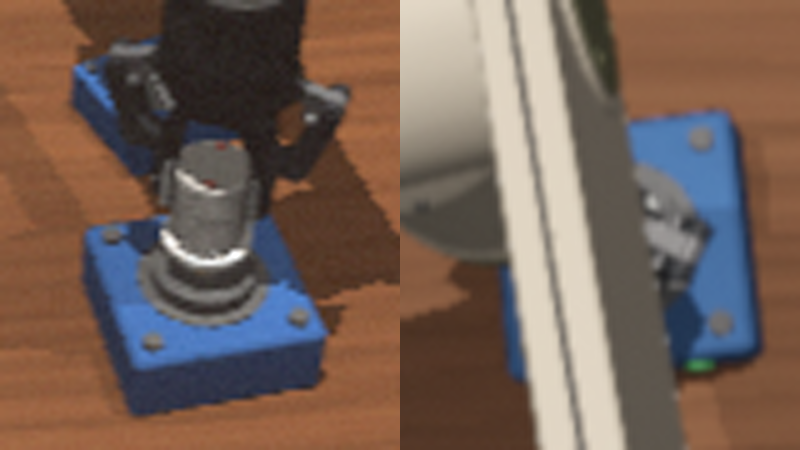

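The collar is over the nose with no side force, and both dots are visible at crop (222,146) and (210,184). I'll continue down gently.

```bash
python3 -m jog '0 0 0.03 0 0 0 1;0 0 0.03 0 0 0 1;0 0 0.02 0 0 0 1;0 0 0 0 0 0 1'; python3 -m jog '0 0 0.02 0 0 0 1;0 0 0.015 0 0 0 1;0 0 0 0 0 0 1'
```

```text
time: 10.45
tool_pos: [502.4, 176.2, 274.4]
tcp_rot: [-180.0, -0.0, 155.4]
ft_force: [0.4, -0.2, -1.8]
finger_gap: 42.5
grip_force: 84.2
time: 10.82
tool_pos: [502.4, 176.2, 271.0]
tcp_rot: [-180.0, -0.0, 155.4]
ft_force: [0.1, 0.2, -1.8]
finger_gap: 42.0
grip_force: 84.2
```

```bash
python3 -m jog '0 0 0.02 0 0 0 1;0 0 0.01 0 0 0 1;0 0 0 0 0 0 1'; python3 -m jog '0 0 0.02 0 0 0 1;0 0 0.01 0 0 0 1;0 0 0 0 0 0 1'; python3 -m jog '0 0 0.015 0 0 0 1;0 0 0.01 0 0 0 1;0 0 0 0 0 0 1'
```

```text
time: 11.2
tool_pos: [502.5, 176.2, 268.1]
tcp_rot: [-180.0, -0.0, 155.4]
ft_force: [0.0, 0.7, -3.1]
finger_gap: 42.3
grip_force: 84.2
time: 11.58
tool_pos: [502.7, 176.3, 265.6]
tcp_rot: [180.0, 0.0, 155.4]
ft_force: [-0.3, -0.1, 3.3]
finger_gap: 42.2
grip_force: 84.3
time: 11.95
tool_pos: [502.8, 176.3, 263.0]
tcp_rot: [180.0, 0.0, 155.4]
ft_force: [0.8, 1.0, 5.3]
finger_gap: 42.1
grip_force: 84.5
```

```bash
python3 -m jog '0 0 0.01 0 0 0 1;0 0 0 0 0 0 1'; python3 -m jog '0 0 0.01 0 0 0 1;0 0 0 0 0 0 1';  python3 -m jog '0 0 0.006 0 0 0 1;0 0 0 0 0 0 1'
```

```text
time: 12.2
tool_pos: [502.8, 176.3, 262.2]
tcp_rot: [180.0, 0.0, 155.4]
ft_force: [0.3, 0.2, 5.7]
finger_gap: 42.0
grip_force: 85.3
time: 12.45
tool_pos: [502.9, 176.3, 262.1]
tcp_rot: [180.0, 0.1, 155.4]
ft_force: [-4.3, -0.6, 12.6]
finger_gap: 42.0
grip_force: 86.2
time: 12.7
tool_pos: [503.1, 176.3, 262.0]
tcp_rot: [179.9, 0.1, 155.4]
ft_force: [-4.7, -1.5, 17.5]
finger_gap: 41.7
grip_force: 86.4
```

```bash
python3 -m jog '0 0 0 0 0 0 1;0 0 0 0 0 0 1;0 0 0 0 0 0 1;0 0 0 0 0 0 1;0 0 0 0 0 0 1'
python3 - <<'E'
from h import *
c=snapshot("scene");u,v=proj(c,[502,176,90]);cv2.imwrite("pics/g4.png",crop(c,int(u)-35,int(v)-35,70,75,8))
E
```

```text
time: 13.32
tool_pos: [503.0, 176.3, 262.0]
tcp_rot: [179.9, 0.1, 155.4]
ft_force: [-5.4, -2.1, 17.0]
finger_gap: 42.3
grip_force: 86.4
```

View pics/g4.png

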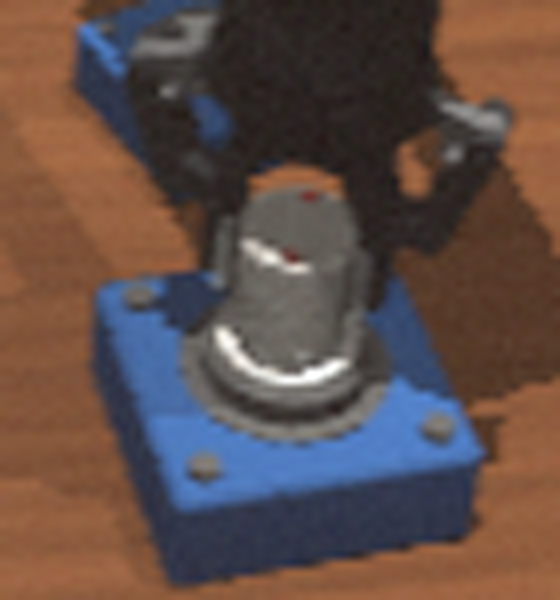

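The flange sits flush on the shoulder and upright, with both dots visible. The push is steady at about 17 N and the height matches home, so I'll hand in.

```bash
python3 -c "
from bench import *
print(hand_in())"
```

```text
the job is handed in; nothing more can be done
None
```

The job is handed in with the collar on the spindle nose, its keyways over the cross pin, and the gripper still holding it flush on the shoulder with about 17 N; the run took about 13 s, and hand-in gave no verdict.

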